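# Press a reducing sleeve home in the block heater and load a sample tube

## Task

Fit the brass reducing sleeve into the empty well of the block heater: press it straight down against the well's springs until its shoulder is flush on the block all round, and seat it there with a firm push of 20 to 25 N held for a moment, never over 30 N, as the heating plate under the block is fragile. Then take the yellow-capped tube from the wire rack, lower it gently into that sleeve until it stands on the sleeve's floor, and let go. Leave the other tubes, the spare sleeve and everything else on the bench as they are.

Things in the scene. Friction and masses are not known exactly. Their poses are not given: they have to be found in the camera images.
- heater: dry block heater, fixed: white housing 200 x 170 mm, 70 mm high, grey front panel; from it stands an aluminium block 76 x 140 mm, top face 85 mm above the bench, with two wells 66 mm apart. The well on its own +y side is empty; the other holds a sleeve and a white-capped vial, 44 mm above the block. Origin: centre of the underside; x away from the front panel, y to its left, z up
- well_mouth (a point): centre of the empty well's mouth at the block's top face, 25 mm in x and 33 mm in y from the heater's origin, axes as the heater's. Well 31.5 mm wide, 40 mm deep. Three leaf springs grip the sleeve: it drops in freely for some 12 mm, then resistance rises to some 5 to 11 N (it varies) just before home, and jumps as the shoulder lands. It stays where left. Over 30 N on the block cracks its plate
- sleeve: brass reducing sleeve, 0.24 kg, upright in the blue tray. From below: body 30 mm across, 34 mm long, foot tapered to 25 mm over the lowest 4 mm; shoulder 40 mm across, 34 to 40 mm up; round neck 28 mm across to grip, 40 to 65 mm up. From the top a bore 19 mm wide, 51 mm deep, with a floor. Origin: centre of the underside; z up its axis
- sleeve_shoulder (a point): centre of the underside of the shoulder of the brass sleeve, 34 mm above the sleeve's origin; it comes to well_mouth when the sleeve is home
- sleeve_top (a point): centre of the open top of the brass sleeve, 65 mm above the sleeve's origin
- sleeve_floor (a point): centre of the floor of the brass sleeve's bore, 14 mm above the sleeve's origin
- spare_sleeve: a silver aluminium sleeve of the same outer shape with a narrow 11 mm bore, standing 90 mm from the brass one in the tray; not needed, leave it. Origin: centre of the underside
- tray: shallow blue tray, 200 x 105 mm, rim 18 mm high, floor 3 mm thick, fixed, in which the two sleeves stand in a row along its x. Origin: centre of the underside
- rack: stainless wire tube rack, fixed: 2 rows of 6 cells (24 mm pitch), 144 mm along its x, 48 mm along its y, 64 mm high, floor 6 mm above the bench. The three tubes stand 48 mm or more apart in the row on its own +y side (12 mm from the middle line); the other row is empty. Origin: centre of the underside
- tube: the yellow-capped sample tube, about 22 g, standing nearly upright in a rack cell: tube 16 mm across with a rounded bottom, 108 mm tall in all; cap 19 mm across, from 88 to 108 mm up. Origin: bottom end; z along its axis
- cap_top (a point): centre of the top of the yellow cap, 108 mm above the tube's bottom
- tube_red: a like tube with a red cap, in another cell of the rack; not to be disturbed. Origin: bottom end
- tube_green: a like tube with a green cap, in another cell of the rack; not to be disturbed. Origin: bottom end
- specimen_cup: a clear specimen cup with a yellow lid, 64 mm across and 67 mm tall, on the bench behind the tray; not to be disturbed. Origin: centre of the underside
- mouse: a black computer mouse on the bench behind the heater; not to be disturbed. Origin: centre of the underside
- marker: a blue marker pen, 135 mm long, lying on the bench between the rack and the keyboard; not to be disturbed. Origin: its middle, on the bench

How it is judged:
By the outcome, as a careful person would: the job done as asked, in the order asked, and still so for the second after the job is handed in, with the robot touching nothing.
It also fails if it takes over 72 s, if anything falls off the work surface, if the arm or the gripper's body presses on something with over 40 N, if the wrist force passes 120 N, or if a joint passes its speed limit or range.

## Robot

A 6-joint arm with a two-finger parallel gripper is mounted at the origin on the work surface. World frame = base frame: x ahead of the robot, y to its left, z up, the work surface at z = 0. Lengths are in mm, angles in degrees, forces in N, time in s.
With the tool pointing down it reaches from about 350 to 850 mm from the base axis. Payload 8.1 kg.
Tool frame: the origin (TCP) lies at the centre of the arm's flange, where the gripper is bolted on; the fingertips stand 173 mm ahead of it and the grasp point (between the pads) lies 155 mm ahead of it; z points along the fingers, y is the line along which they close (so a half turn about z gives the same grasp; the last joint's range is limited). The gripper opens to 85 mm and grips with 20 to 120 N. Pads are 22 mm wide; open, the fingers measure 114 mm over their backs; the gripper's body (76 mm by 85 mm) begins 54 mm behind the grasp point. The pads swing forward as they close: fully open they stand 13 mm farther back than shut.
Start: joints at [61.971, 7.471, 85.268, -0, 87.261, -4.893], TCP at [235.729, 551.759, 404.692] pointing down, gripper open.
Joint ranges: [-169.43, 169.43], [-51.17, 129.36], [1.28, 143.12], [-76.62, 256.62], [0, 156.53], [-152.29, 152.29]. Speed limits (degrees/s): [136.94, 136.94, 159.86, 180, 180, 180].

## Interface

Orientations are given as [roll, pitch, yaw] about the fixed x, y, z axes, in that order (R = Rz(yaw) Ry(pitch) Rx(roll)).
In Python, from bench import * gives the robot as it stands.
- The arm moves only by the shell command python3 -m jog 'ROWS' [FORCE]. ROWS is text: rows parted by semicolons, each of 7 numbers parted by spaces: the shift along the tool's x, y, z scaled (see below), then the turn, a rotation vector about the tool's x, y, z scaled (see below), then the closure, from -1 (fully open) to 1 (shut). In form: tx ty tz wx wy wz hand; .... A call has 1 to 5 rows; each row shifts and turns the commanded pose from where the row before left it, along the tool's axes as they then stand; what a row does not reach is not made up. The controller multiplies each number of a shift by 0.1 m and each number of a turn by 60 degrees. A row lasts 1/8 s, in which the tool goes at most 62.5 mm and 10.7 degrees, less where a joint would pass 70% of its speed; a pose out of reach is approached as far as the arm can. A call with a number of a shift or a turn outside -1 to 1 is refused whole. A call with a gripper value outside its range is refused whole. The fingers move at their own pace and stop on an object; FORCE is the grip in N (left out, the last holds). Time passes only in rows, so rows that do not move let the fingers close. It gives the time, the measured TCP pose, the force, the opening and the grip force at its end, in the units of the state.
- sense(): the state, without advancing time (a new reading comes with each control period).
- snapshot(name): name is "side" or "top"; returns a dict with "img" (400x640x3 uint8, red, green, blue), "fx", "fy", "cx", "cy" (pixels), "dist" ([k1, k2, p1, p2, k3] as OpenCV has them; the pictures are not rectified), "extrinsics" (4x4, takes a point from camera to world coordinates). Camera axes: x right, y down, z forward; pixel columns grow to the right and rows downward; lengths in mm; the calibration is good to about 2 mm. A picture is of the moment at which its call begins. There is no depth.
- hand_in(): hands the job in; it is judged then, once.
The state is a dict: "time": time; "joint_pos": joint angles; "qd": joint speeds; "joint_efforts": joint torques, N m; "tool_pos": TCP position; "tcp_rot": TCP orientation; "ft_force": force on the tool from outside, world axes, zero at the start; "wrist_torque": the same for the moment, N m; "finger_gap": finger opening in mm; "grip_force": force on a finger pad.
Only numpy, scipy, OpenCV 4.12 (cv2) and the standard library are available. Lean on these libraries where they do the work, as an engineer would, in place of code of your own. Each camera call takes 0.05 s, during which the arm holds its last target. There are 200 camera calls.

## Working session

There is one attempt and no reset: what is moved stays moved. The work goes in short steps, Python scripts to look and compute and a shell command to move; the robot and the scene stay as the last step left them, time stands still between calls to the robot, and variables do not carry over. Pictures are saved under pics/ and viewed, at most 10 in all, crops included, and the job is handed in when it is done.

```bash
mkdir -p pics; cat > h.py <<'E'
from bench import *
import numpy as np, cv2
from scipy.spatial.transform import Rotation as R
def save(s,f,box=None,k=1):
    im=s["img"][:,:,::-1]
    if box: x0,y0,x1,y1=box; im=im[y0:y1,x0:x1]
    cv2.imwrite("pics/"+f,cv2.resize(im,None,fx=k,fy=k,interpolation=cv2.INTER_CUBIC))
def K(s): return np.array([[s["fx"],0,s["cx"]],[0,s["fy"],s["cy"]],[0,0,1.]])
def ray(s,uv):
    p=cv2.undistortPoints(np.array([[uv]],float),K(s),np.array(s["dist"],float))[0,0]
    E=np.array(s["extrinsics"]); return E[:3,3],E[:3,:3]@np.array([p[0],p[1],1])
def atz(s,uv,z):
    o,d=ray(s,uv); return o+d*(z-o[2])/d[2]
def proj(s,P):
    E=np.linalg.inv(np.array(s["extrinsics"]));r=cv2.Rodrigues(E[:3,:3])[0]
    return cv2.projectPoints(np.array(P,float).reshape(-1,1,3),r,E[:3,3],K(s),np.array(s["dist"],float))[0][:,0]
def tri(s1,u1,s2,u2):
    A=np.zeros((3,3));b=np.zeros(3);
    for s,u in((s1,u1),(s2,u2)):
        o,d=ray(s,u);d=d/np.linalg.norm(d);M=np.eye(3)-np.outer(d,d);A+=M;b+=M@o
    return np.linalg.solve(A,b)
E
python3 - <<'E'
from h import *
for n in("top","side"):
    s=snapshot(n);save(s,n+"0.png",None,1.25);print(n,np.round(s["extrinsics"],3).tolist(),s["fx"],s["dist"])
print(sense())
E
```

```text
top [[0.001, -0.992, 0.127, 440.824], [-1.0, -0.002, -0.009, -33.723], [0.009, -0.127, -0.992, 1315.498], [0.0, 0.0, 0.0, 1.0]] 433.6125506832609 [-0.11591881  0.          0.          0.          0.        ]
side [[-0.993, -0.066, 0.103, 492.088], [-0.122, 0.572, -0.811, 843.502], [-0.005, -0.818, -0.575, 702.604], [0.0, 0.0, 0.0, 1.0]] 386.22768798091374 [0.02586397 0.         0.         0.         0.        ]
{'time': 0.1, 'joint_pos': array([ 6.19711053e+01,  7.51130366e+00,  8.53219062e+01,  1.74213437e-03,
        8.72614824e+01, -4.89145714e+00]), 'qd': array([ 0.05231369, -0.05228908, -0.18474144,  0.05413931,  0.01254672,
       -0.05746745]), 'joint_efforts': array([ 1.38859552e-03, -5.70952034e+01, -5.01941264e+01, -1.59762812e-04,
        8.23139999e-03, -9.90066184e-06]), 'tool_pos': array([235.62790872, 551.5808442 , 403.75450671]), 'tcp_rot': array([-1.79905801e+02, -9.80792295e-03,  1.56862470e+02]), 'ft_force': array([-1.10663342,  0.28436458,  0.39722441]), 'wrist_torque': array([-0.0147015 ,  0.01459233,  0.00994101]), 'grip_force': 0.0, 'finger_gap': 85.25722378450824}
```

View pics/top0.png

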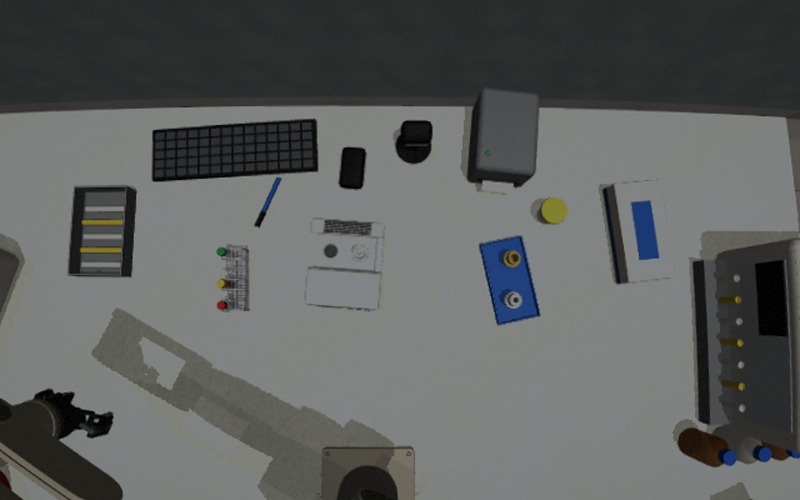

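View pics/side0.png

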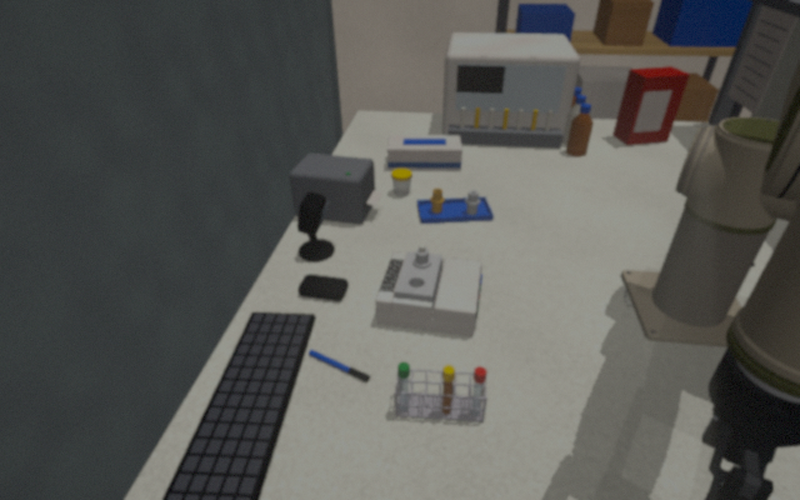

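The top view shows the brass sleeve at about (512,258), the empty well at (331,251) and the yellow cap at (221,284). In the side view the sleeve is at (437,200), the well at (417,282) and the yellow cap at (449,371). All of these are in 1.25x pixels. I'll enlarge these areas next.

```bash
python3 - <<'E'
from h import *
def crop(s,x,y,w,h,k):
    im=cv2.resize(s["img"][y:y+h,x:x+w,::-1],None,fx=k,fy=k,interpolation=cv2.INTER_CUBIC)
    for i in range(0,w,10):cv2.line(im,(i*k,0),(i*k,6),(0,0,255),1)
    for i in range(0,h,10):cv2.line(im,(0,i*k),(6,i*k),(0,0,255),1)
    return im
t=snapshot("top");s=snapshot("side")
cv2.imwrite("pics/mt.png",np.hstack([crop(t,240,170,70,80,5),crop(t,380,185,60,80,5),crop(t,170,190,30,80,5)]))
cv2.imwrite("pics/ms.png",np.vstack([np.hstack([crop(s,300,195,90,70,4),crop(s,330,145,70,70,4)]),np.hstack([crop(s,310,280,90,60,4),np.zeros((240,280,3),np.uint8)])]))
E
```

```text
(no output)
```

View pics/mt.png

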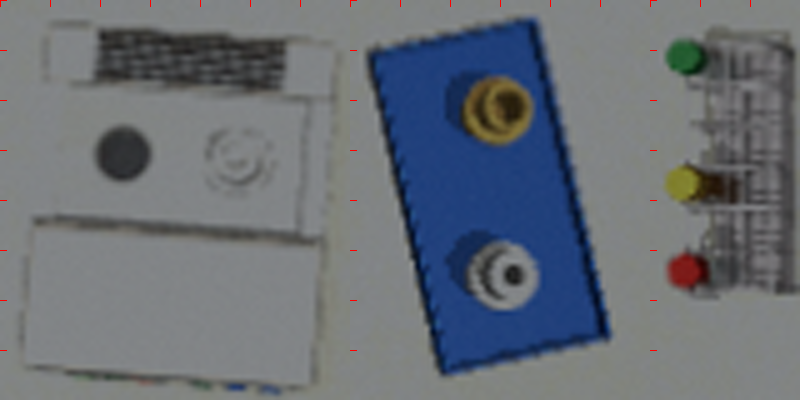

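View pics/ms.png

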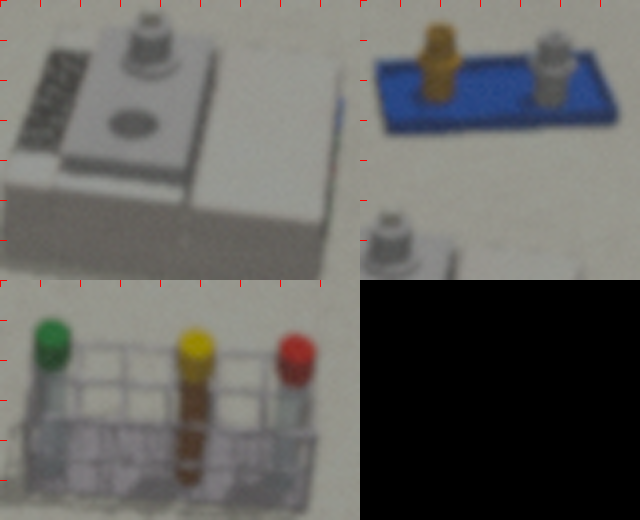

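The empty well is at (123,153) in the top crop and (134,124) in the side crop. The brass sleeve's top is at about (509,105) and (440,30), and the yellow cap at (684,183) and (197,341). The spare sleeve's bore is at (513,274).

```bash
cat > m.py <<'E'
from h import *
t=snapshot("top");s=snapshot("side")
T=lambda x,y,ox,oy,k,X,Y:((x-ox+.5)/k-.5+X,(y-oy+.5)/k-.5+Y)
A=lambda n,ut,us,z:print(n,"top",atz(t,ut,z).round(1),"side",atz(s,us,z).round(1),"tri",tri(t,ut,s,us).round(1))
A("well",T(123,153,0,0,5,240,170),T(134,124,0,0,4,300,195),85)
A("vial",T(234,155,0,0,5,240,170),T(151,20,0,0,4,300,195),129)
A("sleeve",T(509,105,350,0,5,380,185),T(440,30,360,0,4,330,145),68)
A("spare",T(511,274,350,0,5,380,185),T(554,40,360,0,4,330,145),68)
A("cap",T(684,183,650,0,5,170,190),T(197,341,0,280,4,310,280),114)
A("green",T(685,57,650,0,5,170,190),T(53,330,0,280,4,310,280),114)
A("red",T(687,271,650,0,5,170,190),T(297,346,0,280,4,310,280),114)
for n,u in(("blk fl?",(38,218)),("r",(325,240)),("b",(22,366)),("br",(312,384))):print(n,atz(t,T(*u,0,0,5,240,170),70).round(1))
for u in((370,52),(535,20),(608,338),(443,373)):print("tray",atz(t,T(*u,350,0,5,380,185),18).round(1))
E
python3 m.py
```

```text
well top [570.9  85.7  85. ] side [566.6  86.9  85. ] tri [568.8  85.7  84.2]
vial top [565.3  20.3 129. ] side [561.5  34.3 129. ] tri [564.4  20.7 119.5]
sleeve top [ 557.4 -340.6   68. ] side [ 554.  -338.9   68. ] tri [ 555.8 -340.8   67.1]
spare top [ 459.4 -339.3   68. ] side [ 456.5 -331.9   68. ] tri [ 457.8 -340.3   63.5]
cap top [494.2 328.  114. ] side [490.9 329.3 114. ] tri [492.6 328.3 113. ]
green top [564.9 330.  114. ] side [561.6 330.8 114. ] tri [563.3 330.1 113.4]
red top [445.4 324.7 114. ] side [442.5 326.6 114. ] tri [443.9 325.3 112.6]
blk fl? [534.7 135.8  70. ]
r [522.4 -29.7  70. ]
b [449.8 143.6  70. ]
br [440.1 -22.4  70. ]
tray [ 594.3 -268.5   18. ]
tray [ 614.1 -370.5   18. ]
tray [ 421.4 -410.    18. ]
tray [ 401.3 -309.1   18. ]
```

```bash
python3 -m jog '-0.1 -0.4 0 0 0 -0.13 -1; -0.2 -0.56 0 0 0 -0.13 -1; -0.2 -0.56 0 0 0 -0.13 -1; -0.2 -0.56 0 0 0 0 -1; -0.2 -0.56 0 0 0 0 -1' && python3 -m jog '-0.2 -0.56 0 0 0 0 -1; -0.2 -0.56 0 0 0 0 -1; -0.2 -0.56 0 0 0 0 -1; -0.2 -0.56 0 0 0 0 -1; -0.2 -0.56 0 0 0 0 -1'; cat > st.py <<'E'
import sys
from h import *
q=sense();p=np.array(q["tool_pos"]);r=R.from_euler("xyz",q["tcp_rot"],degrees=True)
print("t",round(q["time"],2),"pos",p.round(1),"rot",np.round(q["tcp_rot"],1),"f",np.round(q["ft_force"],1),"gap",round(q["finger_gap"],1),"grip",q["grip_force"],"j",np.round(q["joint_pos"],0))
if len(sys.argv)>=4:
    g=np.array(list(map(float,sys.argv[1:4]))); print("shift units",(r.inv().apply(g-p)/100).round(3))
    yaw=float(sys.argv[4]) if len(sys.argv)>4 else 180
    print("turn units",((r.inv()*R.from_euler("xyz",[180,0,yaw],degrees=True)).as_rotvec(degrees=True)/60).round(3))
E
python3 st.py 556 -341 260 180
```

```text
time: 0.92
tool_pos: [286.7, 280.1, 404.8]
tcp_rot: [180.0, 0.1, -179.7]
ft_force: [1.9, -0.1, 0.6]
finger_gap: 85.5
grip_force: 0.0
time: 1.55
tool_pos: [388.1, 0.3, 405.1]
tcp_rot: [-180.0, 0.1, -179.7]
ft_force: [0.9, -0.2, 0.2]
finger_gap: 84.9
grip_force: 0.0
t 1.55 pos [3.881e+02 3.000e-01 4.051e+02] rot [-1.800e+02  1.000e-01 -1.797e+02] f [ 0.9 -0.2  0.2] gap 84.9 grip 0.0 j [ -8. -27. 116.   0.  91. -98.]
shift units [-1.661 -3.42   1.453]
turn units [0.    0.001 0.004]
```

```bash
python3 -m jog '-0.237 -0.489 0.1 0 0 0 -1; -0.237 -0.489 0.1 0 0 0 -1; -0.237 -0.489 0.1 0 0 0 -1; -0.237 -0.489 0.1 0 0 0 -1; -0.237 -0.489 0.1 0 0 0 -1' >/dev/null && python3 -m jog '-0.237 -0.489 0.1 0 0 0 -1; -0.237 -0.489 0.1 0 0 0 -1; 0 0 0.4 0 0 0 -1; 0 0 0.3 0 0 0 -1; 0 0 0 0 0 0 -1'; python3 st.py 556 -341 219 180
```

```text
time: 2.8
tool_pos: [554.2, -338.5, 260.9]
tcp_rot: [179.8, -0.3, -179.7]
ft_force: [-1.2, 0.7, 0.1]
finger_gap: 85.5
grip_force: 0.0
t 2.8 pos [ 554.2 -338.5  260.9] rot [ 179.8   -0.3 -179.7] f [-1.2  0.7  0.1] gap 85.5 grip 0.0 j [ -36.   21.   85.   -0.   75. -126.]
shift units [-0.021 -0.027  0.419]
turn units [ 0.004 -0.005  0.004]
```

```bash
python3 -m jog '-0.02 -0.025 0.25 0 0 0 -1; 0 0 0.17 0 0 0 -1; 0 0 0 0 0 0 -0.2; 0 0 0 0 0 0 0.6; 0 0 0 0 0 0 0.6' 20; python3 -m jog '0 0 0 0 0 0 0.6; 0 0 0 0 0 0 0.6; 0 0 0 0 0 0 0.6'; python3 st.py
```

```text
time: 3.42
tool_pos: [557.9, -342.0, 224.1]
tcp_rot: [-179.9, 0.1, -179.7]
ft_force: [1.1, -0.7, -0.1]
finger_gap: 32.3
grip_force: 0.0
time: 3.8
tool_pos: [557.9, -342.0, 224.1]
tcp_rot: [-179.9, 0.1, -179.7]
ft_force: [-0.6, 1.5, 5.9]
finger_gap: 26.9
grip_force: 21.2
t 3.8 pos [ 557.9 -342.   224.1] rot [-1.799e+02  1.000e-01 -1.797e+02] f [-0.6  1.5  5.9] gap 26.9 grip 21.238086477387697 j [ -36.   24.   85.    0.   71. -126.]
```

```bash
python3 -m jog '0 0 0 0 0 0 -0.3; 0 0 0 0 0 0 -0.3; 0 0 0 0 0 0.17 -0.3; 0 0 0 0 0 0.17 -0.3; 0 0 0 0 0 0.17 -0.3' >/dev/null; python3 -m jog '0 0 0 0 0 0.17 -0.3; 0 0 0 0 0 0.17 -0.3; 0 0 0 0 0 0.17 -0.3; 0 0 0 0 0 0.17 -0.3; 0 0 0 0 0 0.17 -0.3' ; python3 -m jog '0 0 0 0 0 0.17 -0.3; 0 0 0 0 0 0 -0.3';python3 st.py 557.9 -342 222 90
```

```text
time: 5.05
tool_pos: [557.3, -341.7, 222.3]
tcp_rot: [-180.0, -0.0, 98.3]
ft_force: [0.3, 0.5, -0.4]
finger_gap: 55.3
grip_force: 0.0
time: 5.3
tool_pos: [557.3, -341.7, 222.3]
tcp_rot: [-180.0, -0.0, 88.5]
ft_force: [0.2, -0.7, -1.3]
finger_gap: 55.9
grip_force: 0.0
t 5.3 pos [ 557.3 -341.7  222.3] rot [-180.    -0.    88.5] f [ 0.2 -0.7 -1.3] gap 55.9 grip 0.0 j [-36.  24.  85.  -0.  71. -35.]
shift units [-0.003  0.006  0.003]
turn units [-0.001 -0.    -0.025]
```

```bash
python3 -m jog '0 0 0.035 0 0 0 -0.3; 0 0 0 0 0 0 0.6; 0 0 0 0 0 0 0.6; 0 0 0 0 0 0 0.6; 0 0 0 0 0 0 0.6' 20; python3 -m jog '0 0 0 0 0 0 0.8; 0 0 0 0 0 0 0.8; 0 0 0 0 0 0 0.8' 100;python3 st.py 569.5 86 320 87; python3 - <<'E'
from h import *
def crop(s,x,y,w,h,k): return cv2.resize(s["img"][y:y+h,x:x+w,::-1],None,fx=k,fy=k,interpolation=cv2.INTER_CUBIC)
cv2.imwrite("pics/g.png",np.hstack([crop(snapshot("side"),310,110,100,100,4),crop(snapshot("top"),360,170,100,100,4)]))
E
```

```text
time: 5.92
tool_pos: [557.4, -341.7, 219.0]
tcp_rot: [-180.0, -0.0, 88.5]
ft_force: [-0.3, 0.9, -2.0]
finger_gap: 27.1
grip_force: 20.3
time: 6.3
tool_pos: [557.5, -341.8, 219.2]
tcp_rot: [180.0, 0.0, 88.5]
ft_force: [0.4, 0.1, -1.3]
finger_gap: 25.2
grip_force: 98.2
t 6.3 pos [ 557.5 -341.8  219.2] rot [180.    0.   88.5] f [ 0.4  0.1 -1.3] gap 25.2 grip 98.20527628027776 j [-36.  24.  85.   0.  70. -34.]
shift units [ 4.279  0.006 -1.008]
turn units [0.    0.    0.024]
```

View pics/g.png

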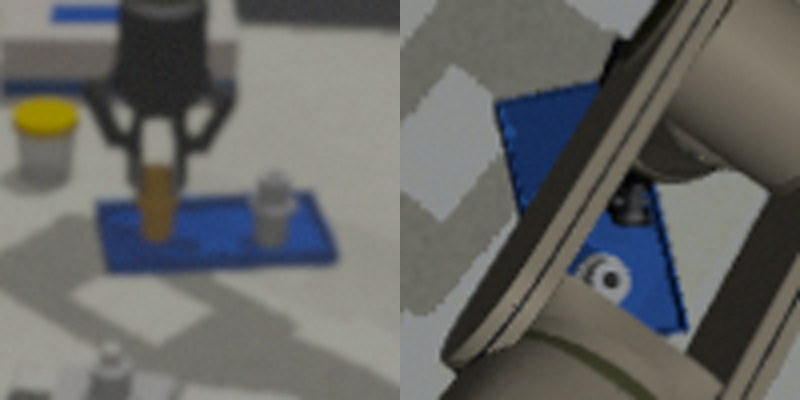

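The side view shows the sleeve upright and centred between the pads, with the spare untouched. I'll lift it and carry it over, clear of the vial.

```bash
python3 -m jog '0 0 -0.3 0 0 0 0.8; 0 0 -0.5 0 0 0 0.8; 0 0 -0.5 0 0 0 0.8; 0.3 0 -0.25 0 0 0 0.8; 0.5 0 0 0 0 0 0.8'; python3 -m jog '0.55 0 0 0 0 0 0.8; 0.55 0 0 0 0 0 0.8; 0.55 0 0 0 0 0 0.8; 0.55 0 0 0 0 0 0.8; 0.55 0 0 0 0 0 0.8';python3 -m jog '0.4 0 0 0 0 0.024 0.8; 0.2 0 0 0 0 0 0.8; 0 0 0 0 0 0 0.8';python3 st.py 569.8 85.8 320 87
```

```text
time: 7.02
tool_pos: [560.1, -262.6, 377.9]
tcp_rot: [179.7, 0.2, 88.3]
ft_force: [0.2, 0.6, -2.9]
finger_gap: 25.0
grip_force: 98.6
time: 7.65
tool_pos: [566.6, 14.9, 374.1]
tcp_rot: [180.0, -0.0, 88.5]
ft_force: [0.1, -0.3, -2.4]
finger_gap: 25.2
grip_force: 98.5
time: 8.02
tool_pos: [569.0, 74.1, 374.0]
tcp_rot: [-180.0, 0.0, 87.2]
ft_force: [0.0, 0.2, -2.4]
finger_gap: 25.1
grip_force: 98.5
t 8.03 pos [569.   74.1 374. ] rot [-180.     0.    87.2] f [ 0.   0.2 -2.4] gap 25.1 grip 98.51647330440755 j [ 2.  4. 92. -0. 84.  5.]
shift units [0.118 0.002 0.54 ]
turn units [-0.     0.     0.003]
```

```bash
python3 -m jog '0.118 0.002 0.1 0 0 0 0.8; 0 0 0.3 0 0 0 0.8; 0 0 0.15 0 0 0 0.8; 0 0 0.02 0 0 0 0.8'; python3 st.py 569.8 85.8 305 87; python3 - <<'E'
from h import *
s=snapshot("side");save(s,"w.png",(290,180,410,260),6)
q=sense();p=q["tool_pos"];T=lambda u:((u-[290,180])+.5)*6-.5
b=p-[0,0,216.2]
print("foot",T(proj(s,b)[0]).round(),"shoulder",T(proj(s,b+[0,0,34])[0]).round(),"well est",T(proj(s,[568.8,85.7,85])[0]).round())
E
```

```text
time: 8.52
tool_pos: [569.3, 84.3, 315.2]
tcp_rot: [-179.8, 0.0, 87.0]
ft_force: [-0.3, 0.4, -1.6]
finger_gap: 24.7
grip_force: 98.6
t 8.53 pos [569.3  84.3 315.2] rot [-179.8    0.    87. ] f [-0.3  0.4 -1.6] gap 24.7 grip 98.57072867605893 j [ 3.  7. 95. -0. 78.  6.]
shift units [0.015 0.004 0.102]
turn units [-0.003  0.    -0.   ]
foot [255. 244.] shoulder [255. 179.] well est [256. 274.]
```

View pics/w.png

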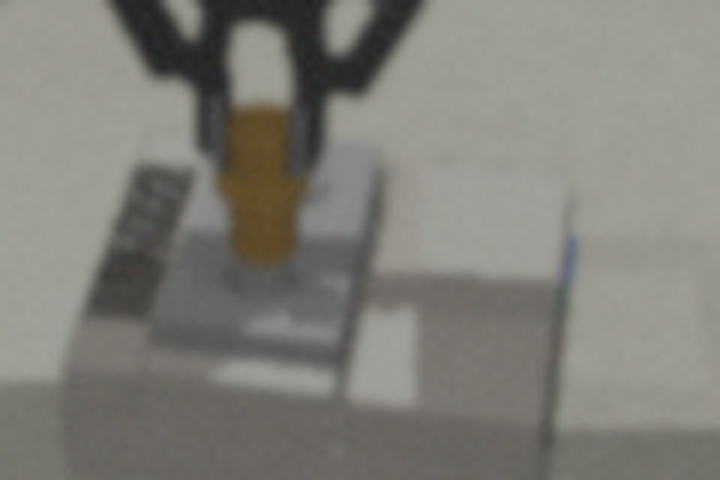

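The sleeve hangs over the well: foot centre at about (264,252), where I predicted u=255. The side camera therefore reads about 3.5 mm low in x, so the well is close to (570.7, 85.3). I'll correct for that and go down.

```bash
python3 -m jog '0.01 0.014 0 0 0 0 0.8; 0 0 0 0 0 0 0.8'; python3 -m jog '0 0 0.06 0 0 0 0.8; 0 0 0.06 0 0 0 0.8; 0 0 0.03 0 0 0 0.8; 0 0 0.03 0 0 0 0.8; 0 0 0 0 0 0 0.8'; python3 st.py
```

```text
time: 8.82
tool_pos: [571.9, 85.8, 318.5]
tcp_rot: [179.9, -0.0, 87.0]
ft_force: [1.3, -0.2, -2.0]
finger_gap: 24.9
grip_force: 98.6
time: 9.45
tool_pos: [571.2, 85.8, 298.8]
tcp_rot: [-180.0, 0.0, 87.0]
ft_force: [-0.1, 0.1, -2.1]
finger_gap: 24.7
grip_force: 98.6
t 9.45 pos [571.2  85.8 298.8] rot [-180.    0.   87.] f [-0.1  0.1 -2.1] gap 24.7 grip 98.5694019827497 j [ 3.  8. 96. -0. 76.  6.]
```

```bash
python3 -m jog '0 0 0.02 0 0 0 0.8; 0 0 0.02 0 0 0 0.8; 0 0 0 0 0 0 0.8'; python3 -m jog '0 0 0.02 0 0 0 0.8; 0 0 0.02 0 0 0 0.8; 0 0 0 0 0 0 0.8'; python3 st.py
```

```text
time: 9.82
tool_pos: [571.2, 85.6, 295.0]
tcp_rot: [-180.0, 0.0, 87.0]
ft_force: [-1.9, -1.5, -0.9]
finger_gap: 25.1
grip_force: 98.9
time: 10.2
tool_pos: [571.2, 85.6, 290.7]
tcp_rot: [-180.0, 0.0, 87.0]
ft_force: [-2.2, -2.7, -2.6]
finger_gap: 25.1
grip_force: 98.8
t 10.2 pos [571.2  85.6 290.7] rot [-180.    0.   87.] f [-2.2 -2.7 -2.6] gap 25.1 grip 98.80556357820751 j [ 3.  9. 96. -0. 75.  6.]
```

```bash
python3 -m jog '-0.006 -0.005 0 0 0 0 0.8; 0 0 0.02 0 0 0 0.8; 0 0 0 0 0 0 0.8'; python3 -m jog '0 0 0.02 0 0 0 0.8; 0 0 0.02 0 0 0 0.8; 0 0 0 0 0 0 0.8'; python3 st.py
```

```text
time: 10.58
tool_pos: [570.8, 85.3, 289.1]
tcp_rot: [180.0, -0.0, 87.0]
ft_force: [-1.3, -2.0, -1.9]
finger_gap: 24.8
grip_force: 98.7
time: 10.95
tool_pos: [570.8, 85.2, 285.0]
tcp_rot: [180.0, -0.0, 87.0]
ft_force: [-0.7, -2.2, -2.1]
finger_gap: 25.1
grip_force: 98.7
t 10.95 pos [570.8  85.2 285. ] rot [180.  -0.  87.] f [-0.7 -2.2 -2.1] gap 25.1 grip 98.71361120953225 j [ 3.  9. 96.  0. 75.  6.]
```

```bash
python3 -m jog '-0.005 0 0.02 0 0 0 0.8; 0 0 0.02 0 0 0 0.8; 0 0 0.01 0 0 0 0.8; 0 0 0 0 0 0 0.8'; python3 -m jog '0 0 0.02 0 0 0 0.8; 0 0 0.02 0 0 0 0.8; 0 0 0.01 0 0 0 0.8; 0 0 0 0 0 0 0.8'; python3 st.py
```

```text
time: 11.45
tool_pos: [570.8, 84.7, 280.1]
tcp_rot: [180.0, -0.0, 87.0]
ft_force: [-1.5, -0.4, -1.2]
finger_gap: 24.9
grip_force: 98.9
time: 11.95
tool_pos: [570.9, 84.7, 275.3]
tcp_rot: [180.0, -0.0, 87.0]
ft_force: [-2.6, -1.3, 2.5]
finger_gap: 24.9
grip_force: 99.3
t 11.95 pos [570.9  84.7 275.3] rot [180.  -0.  87.] f [-2.6 -1.3  2.5] gap 24.9 grip 99.27898535526765 j [ 3. 10. 97.  0. 74.  6.]
```

```bash
python3 -m jog '-0.002 -0.003 0.01 0 0 0 0.8; 0 0 0.01 0 0 0 0.8; 0 0 0.01 0 0 0 0.8; 0 0 0.01 0 0 0 0.8; 0 0 0 0 0 0 0.8'; python3 -m jog '0 0 0.01 0 0 0 0.8; 0 0 0.01 0 0 0 0.8; 0 0 0 0 0 0 0.8'; python3 st.py
```

```text
time: 12.58
tool_pos: [570.7, 84.5, 271.4]
tcp_rot: [180.0, -0.0, 87.0]
ft_force: [-2.1, 1.0, 3.9]
finger_gap: 25.1
grip_force: 99.4
time: 12.95
tool_pos: [570.7, 84.5, 269.6]
tcp_rot: [179.9, -0.0, 87.0]
ft_force: [-1.5, 0.1, 5.4]
finger_gap: 25.3
grip_force: 99.7
t 12.95 pos [570.7  84.5 269.6] rot [179.9  -0.   87. ] f [-1.5  0.1  5.4] gap 25.3 grip 99.66132715606363 j [ 3. 10. 97.  0. 73.  6.]
```

Home is about 2.4 mm lower, so I'm switching to smaller steps.

```bash
python3 -m jog '0 0 0.008 0 0 0 0.8; 0 0 0 0 0 0 0.8'; python3 -m jog '0 0 0.006 0 0 0 0.8; 0 0 0 0 0 0 0.8'; python3 -m jog '0 0 0.004 0 0 0 0.8; 0 0 0 0 0 0 0.8'
```

```text
time: 13.2
tool_pos: [570.7, 84.6, 268.9]
tcp_rot: [179.9, -0.0, 87.0]
ft_force: [-1.6, -0.4, 7.0]
finger_gap: 25.1
grip_force: 99.8
time: 13.45
tool_pos: [570.7, 84.5, 268.4]
tcp_rot: [179.9, -0.0, 87.0]
ft_force: [-2.9, -0.4, 7.4]
finger_gap: 24.7
grip_force: 99.9
time: 13.7
tool_pos: [570.7, 84.6, 268.1]
tcp_rot: [179.9, -0.0, 87.0]
ft_force: [-3.1, -1.2, 6.6]
finger_gap: 24.8
grip_force: 99.9
```

```bash
python3 -m jog '0 0 0.003 0 0 0 0.8; 0 0 0 0 0 0 0.8'
```

```text
time: 13.95
tool_pos: [570.8, 84.6, 267.9]
tcp_rot: [179.9, -0.0, 87.0]
ft_force: [-3.2, -0.1, 8.2]
finger_gap: 25.0
grip_force: 99.9
```

```bash
for i in 1; do python3 -m jog '0 0 0.003 0 0 0 0.8; 0 0 0 0 0 0 0.8'; done; python3 -m jog '0 0 0.003 0 0 0 0.8; 0 0 0 0 0 0 0.8'
```

```text
time: 14.2
tool_pos: [570.8, 84.6, 267.6]
tcp_rot: [179.9, -0.0, 87.0]
ft_force: [-3.3, 0.1, 8.0]
finger_gap: 25.0
grip_force: 99.9
time: 14.45
tool_pos: [570.8, 84.6, 267.5]
tcp_rot: [179.9, -0.0, 87.0]
ft_force: [-3.8, -0.3, 10.2]
finger_gap: 24.8
grip_force: 100.1
```

```bash
python3 -m jog '0 0 0.003 0 0 0 0.8; 0 0 0 0 0 0 0.8'; python3 -m jog '0 0 0.002 0 0 0 0.8; 0 0 0 0 0 0 0.8'; python3 st.py
```

```text
time: 14.7
tool_pos: [570.8, 84.6, 267.4]
tcp_rot: [179.9, -0.0, 87.0]
ft_force: [-4.8, -1.9, 12.1]
finger_gap: 24.9
grip_force: 100.3
time: 14.95
tool_pos: [570.8, 84.6, 267.4]
tcp_rot: [179.9, -0.0, 87.0]
ft_force: [-5.2, -0.8, 13.1]
finger_gap: 24.9
grip_force: 100.5
t 14.95 pos [570.8  84.6 267.4] rot [179.9  -0.   87. ] f [-5.2 -0.8 13.1] gap 24.9 grip 100.48213634778222 j [ 3. 10. 97.  0. 73.  6.]
```

```bash
python3 -m jog '0 -0.004 0.004 0 0 0 0.8; 0 0 0 0 0 0 0.8'; python3 -m jog '0 0 0.004 0 0 0 0.8; 0 0 0 0 0 0 0.8'; python3 st.py
```

```text
time: 15.2
tool_pos: [570.6, 84.6, 267.4]
tcp_rot: [179.9, -0.0, 87.0]
ft_force: [-6.1, -1.5, 14.7]
finger_gap: 25.0
grip_force: 100.7
time: 15.45
tool_pos: [570.6, 84.6, 267.4]
tcp_rot: [179.9, -0.0, 87.0]
ft_force: [-7.3, -0.1, 16.7]
finger_gap: 25.3
grip_force: 101.2
t 15.45 pos [570.6  84.6 267.4] rot [179.9  -0.   87. ] f [-7.3 -0.1 16.7] gap 25.3 grip 101.16286180382303 j [ 3. 10. 97. -0. 73.  6.]
```

```bash
python3 -m jog '0 0 0.004 0 0 0 0.8; 0 0 0 0 0 0 0.8'; python3 -m jog '0 0 0.004 0 0 0 0.8; 0 0 0 0 0 0 0.8;0 0 0 0 0 0 0.8'
```

```text
time: 15.7
tool_pos: [570.6, 84.6, 267.4]
tcp_rot: [179.9, -0.0, 87.0]
ft_force: [-8.5, -0.6, 20.0]
finger_gap: 24.8
grip_force: 101.5
time: 16.08
tool_pos: [570.6, 84.6, 267.3]
tcp_rot: [179.9, -0.0, 87.0]
ft_force: [-11.1, -0.8, 23.2]
finger_gap: 25.2
grip_force: 101.8
```

```bash
python3 -m jog '0 0 -0.003 0 0 0 0.8'; for i in 1 2 3 4; do python3 -m jog '0 0 0 0 0 0 0.8'|grep ft_; python3 -m jog '0 0 0 0 0 0 0.8'|grep -E "ft_|tool"; done
```

```text
time: 16.2
tool_pos: [570.6, 84.6, 267.3]
tcp_rot: [179.9, -0.0, 87.0]
ft_force: [-9.6, -1.4, 20.3]
finger_gap: 24.8
grip_force: 101.5
ft_force: [-9.7, -0.5, 21.2]
tool_pos: [570.6, 84.6, 267.3]
ft_force: [-9.9, -1.7, 19.9]
ft_force: [-9.4, -0.5, 20.5]
tool_pos: [570.6, 84.6, 267.3]
ft_force: [-9.8, -0.5, 21.5]
ft_force: [-10.2, -1.7, 20.9]
tool_pos: [570.6, 84.6, 267.3]
ft_force: [-9.6, -0.7, 20.3]
ft_force: [-10.2, -1.1, 20.4]
tool_pos: [570.6, 84.6, 267.3]
ft_force: [-9.3, -1.0, 20.5]
```

```bash
python3 -m jog '0 0 -0.01 0 0 0 0.8; 0 0 -0.008 0 0 0 0.8;0 0 0 0 0 0 0.8'
```

```text
time: 17.58
tool_pos: [570.6, 84.6, 267.4]
tcp_rot: [179.9, -0.0, 87.0]
ft_force: [-1.5, -0.3, 8.0]
finger_gap: 25.0
grip_force: 99.7
```

```bash
python3 -m jog '0 0 -0.004 0 0 0 0.8; 0 0 0 0 0 0 0.3; 0 0 0 0 0 0 0; 0 0 0 0 0 0 -0.2;0 0 0 0 0 0 -0.2' 20; python3 -m jog '0 0 -0.2 0 0 0 -0.2; 0 0 -0.4 0 0 0 -0.2; 0 0 -0.5 0 0 0 -0.2;0 0 0 0 0 0 -0.2'; python3 st.py 540 150 390;python3 - <<'E'
from h import *
s=snapshot("side");save(s,"s1.png",(300,180,400,260),6)
E
```

```text
time: 18.2
tool_pos: [570.0, 84.5, 266.7]
tcp_rot: [-180.0, 0.0, 87.0]
ft_force: [0.1, 0.4, 0.1]
finger_gap: 51.5
grip_force: 0.0
time: 18.7
tool_pos: [571.6, 84.6, 384.5]
tcp_rot: [179.4, -0.1, 87.0]
ft_force: [0.6, 0.7, 0.2]
finger_gap: 51.4
grip_force: 0.0
t 18.7 pos [571.6  84.6 384.5] rot [ 1.794e+02 -1.000e-01  8.700e+01] f [0.6 0.7 0.2] gap 51.4 grip 0.0 j [ 3.  4. 91. -0. 84.  6.]
shift units [ 0.636 -0.349 -0.058]
turn units [ 0.009  0.008 -1.55 ]
```

View pics/s1.png

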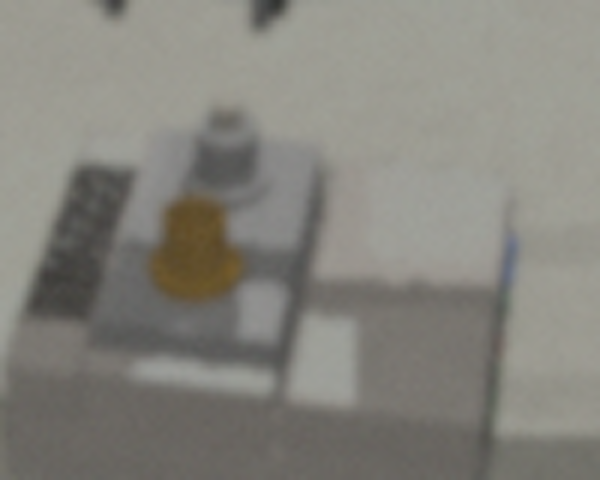

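The sleeve's shoulder sits flat on the block, centred at about (197,265) in the crop, and it's upright. Next is the tube.

```bash
python3 -m jog '0.477 -0.179 0 0 0 0 -0.2; 0.477 -0.179 0 0 0 0 -0.2; 0.477 -0.179 0 0 0 0 -0.2; 0.477 -0.179 0 0 0 0 -0.2; 0.477 -0.179 0 0 0 0 -0.2' >/dev/null; python3 -m jog '0 0 0 0 0 -0.17 -0.2; 0 0 0 0 0 -0.17 -0.2; 0 0 0 0 0 -0.17 -0.2; 0 0 0 0 0 -0.17 -0.2; 0 0 0 0 0 -0.17 -0.2' >/dev/null; python3 -m jog '0 0 0 0 0 -0.17 -0.2; 0 0 0 0 0 -0.17 -0.2; 0 0 0 0 0 -0.17 -0.2; 0 0 0 0 0 -0.17 -0.2; 0 0 0 0 0 -0.01 -0.2'; python3 st.py 494.3 327.5 300 180
```

```text
time: 20.62
tool_pos: [492.8, 327.2, 376.2]
tcp_rot: [-180.0, -0.1, 179.4]
ft_force: [0.3, 0.5, 0.1]
finger_gap: 51.3
grip_force: 0.0
t 20.62 pos [492.8 327.2 376.2] rot [-1.800e+02 -1.000e-01  1.794e+02] f [0.3 0.5 0.1] gap 51.3 grip 0.0 j [ 29.   7.  89.   0.  84. -61.]
shift units [-0.016  0.003  0.762]
turn units [-0.001 -0.001 -0.01 ]
```

```bash
python3 -m jog '-0.016 0.003 0.3 0 0 -0.01 -0.2; 0 0 0.4 0 0 0 -0.2; 0 0 0.3 0 0 0 -0.2; 0 0 0.1 0 0 0 -0.2; 0 0 0 0 0 0 -0.2'; python3 st.py 494.3 327.5 259 180; python3 - <<'E'
from h import *
s=snapshot("side");save(s,"c.png",(310,250,410,345),6)
E
```

```text
time: 21.25
tool_pos: [494.5, 327.6, 266.6]
tcp_rot: [-180.0, -0.1, 179.9]
ft_force: [-0.1, 0.3, 0.1]
finger_gap: 51.3
grip_force: 0.0
t 21.25 pos [494.5 327.6 266.6] rot [-1.800e+02 -1.000e-01  1.799e+02] f [-0.1  0.3  0.1] gap 51.3 grip 0.0 j [ 29.  13.  94.   0.  73. -61.]
shift units [ 0.002 -0.001  0.076]
turn units [-0.001 -0.001 -0.001]
```

View pics/c.png

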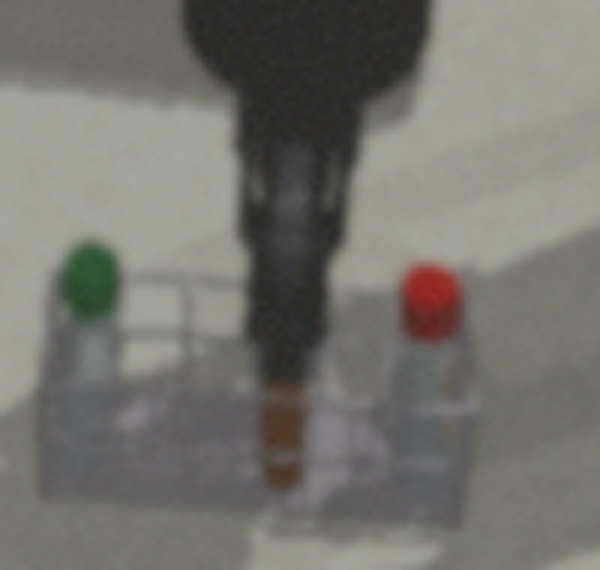

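The finger is centred over the tube (finger u≈287, tube u≈283), clear of the red and green caps. I'll grip now.

```bash
python3 -m jog '0 0 0.06 0 0 0 -0.2; 0 0 0 0 0 0 0.7; 0 0 0 0 0 0 0.9; 0 0 0 0 0 0 0.9; 0 0 0 0 0 0 0.9' 30;python3 -m jog '0 0 0 0 0 0 0.9; 0 0 -0.2 0 0 0 0.9; 0 0 -0.4 0 0 0 0.9; 0 0 -0.5 0 0 0 0.9; 0 0 -0.5 0 0 0 0.9'; python3 -m jog '0 0 -0.1 0 0 0 0.9; 0 0 0 0 0 0 0.9';python3 st.py; python3 - <<'E'
from h import *
def crop(s,x,y,w,h,k): return cv2.resize(s["img"][y:y+h,x:x+w,::-1],None,fx=k,fy=k,interpolation=cv2.INTER_CUBIC)
s=snapshot("side");t=snapshot("top");p=sense()["tool_pos"]
Q=[p-[0,0,155+z] for z in(-10,10,90)]
print(((proj(s,Q)-[320,200])*5).round(),((proj(t,Q)-[150,170])*5+[400,0]).round())
cv2.imwrite("pics/l.png",np.hstack([crop(s,320,200,80,110,5),crop(t,150,170,80,110,5)]))
E
```

```text
time: 21.92
tool_pos: [494.9, 327.7, 261.4]
tcp_rot: [180.0, 0.0, -180.0]
ft_force: [-1.1, -0.1, 2.2]
finger_gap: 17.7
grip_force: 29.3
time: 22.55
tool_pos: [494.3, 327.5, 423.5]
tcp_rot: [180.0, 0.0, -180.0]
ft_force: [1.0, 0.7, -0.1]
finger_gap: 17.6
grip_force: 29.3
time: 22.8
tool_pos: [494.7, 327.7, 432.3]
tcp_rot: [179.9, 0.1, -180.0]
ft_force: [-0.0, -0.1, -0.0]
finger_gap: 17.7
grip_force: 29.3
t 22.8 pos [494.7 327.7 432.3] rot [ 1.799e+02  1.000e-01 -1.800e+02] f [-0.  -0.1 -0. ] gap 17.7 grip 29.300689101219177 j [ 29.   6.  84.   0.  90. -61.]
[[207. 132.]
 [204. 177.]
 [194. 341.]] [[429. 264.]
 [443. 266.]
 [494. 275.]]
```

View pics/l.png

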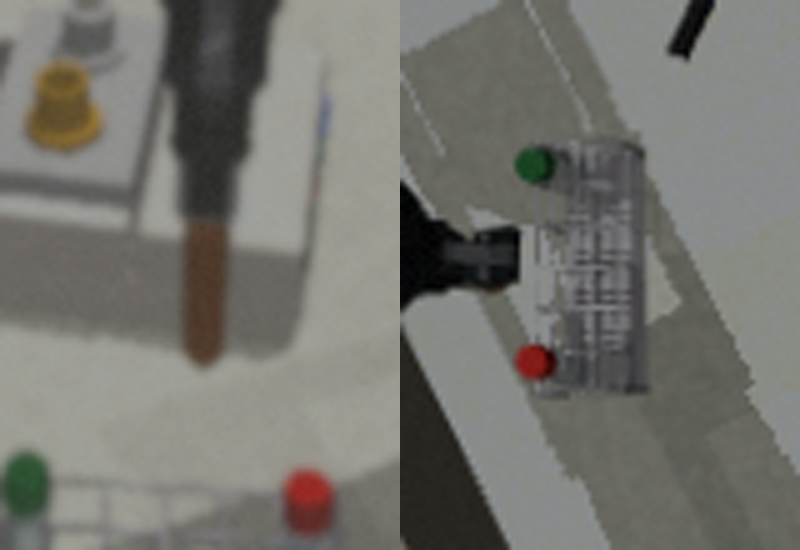

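The tube hangs nearly straight, with its tip at about (203,365) and an axis offset of around 1 mm. I'll carry it to the sleeve.

```bash
python3 -m jog '-0.1 -0.3 0 0 0 0 0.9; -0.153 -0.486 0 0 0 0 0.9; -0.153 -0.486 0 0 0 0 0.9; -0.153 -0.486 0 0 0 0 0.9; -0.153 -0.486 0 0 0 0 0.9' >/dev/null; python3 -m jog '-0.054 -0.186 0.2 0 0 0 0.9; 0 0 0.2 0 0 0 0.9; 0 0 0.1 0 0 0 0.9; 0 0 0 0 0 0 0.9';python3 st.py 571.3 84.6 374 180; python3 - <<'E'
from h import *
s=snapshot("side");save(s,"v.png",(310,150,390,230),7)
p=sense()["tool_pos"];print((((proj(s,[p-[0,0,254.5],[570.5,84.6,116]]))-[310,150])*7).round())
E
```

```text
time: 24.02
tool_pos: [570.6, 86.0, 379.0]
tcp_rot: [180.0, -0.2, -179.9]
ft_force: [0.1, 0.3, -0.6]
finger_gap: 17.8
grip_force: 29.3
t 24.02 pos [570.6  86.  379. ] rot [ 180.    -0.2 -179.9] f [ 0.1  0.3 -0.6] gap 17.8 grip 29.347505271434784 j [  3.   5.  91.   0.  85. -87.]
shift units [-0.007 -0.014  0.05 ]
turn units [ 0.    -0.003  0.002]
[[151. 437.]
 [152. 457.]]
```

View pics/v.png

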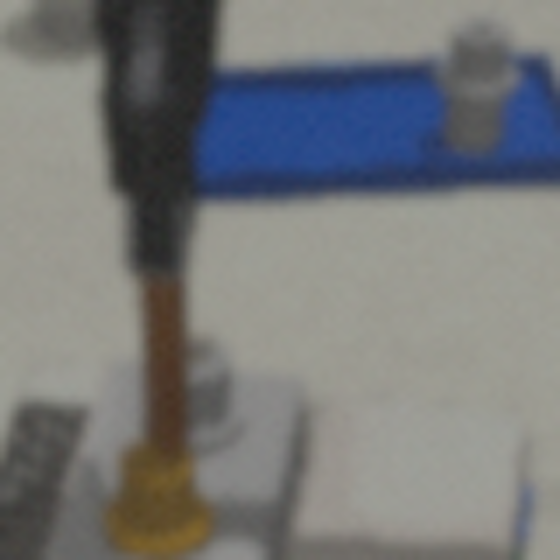

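The tube tip is at u≈168 and the sleeve neck centre at u≈158, so the tip is about 3 mm too far toward -x. I'll correct that and go down gently.

```bash
python3 -m jog '-0.028 -0.014 0 0 0 0 0.9; 0 0 0 0 0 0 0.9'; python3 -m jog '0 0 0.05 0 0 0 0.9; 0 0 0.03 0 0 0 0.9; 0 0 0.03 0 0 0 0.9; 0 0 0 0 0 0 0.9'; python3 - <<'E'
from h import *
s=snapshot("side");save(s,"v2.png",(310,170,390,230),8)
E
```

```text
time: 24.32
tool_pos: [574.5, 83.6, 381.9]
tcp_rot: [180.0, 0.1, -180.0]
ft_force: [0.2, 0.8, -0.9]
finger_gap: 17.9
grip_force: 29.3
time: 24.82
tool_pos: [574.1, 83.2, 369.4]
tcp_rot: [-180.0, -0.0, -180.0]
ft_force: [0.4, -0.4, -0.3]
finger_gap: 17.9
grip_force: 29.3
```

View pics/v2.png

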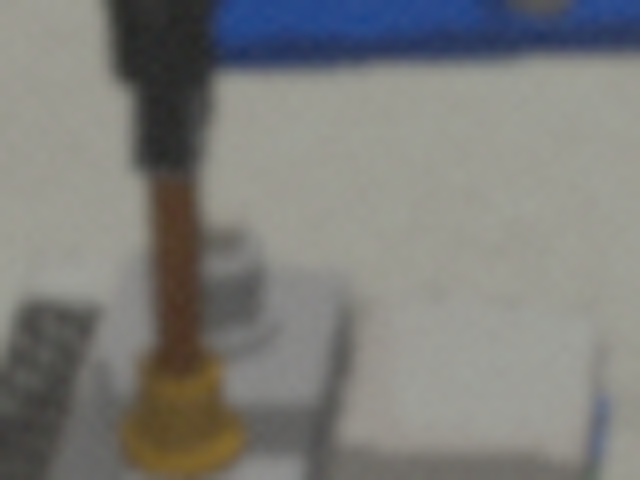

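The tube tip (u≈181) is now centred on the neck (u≈181). That makes 11 pictures viewed, one over the limit of 10, so I'm not viewing any more and will go by force and position from here.

```bash
python3 -m jog '0 0.012 0 0 0 0 0.9; 0 0 0.02 0 0 0 0.9; 0 0 0.02 0 0 0 0.9; 0 0 0 0 0 0 0.9'; python3 -m jog '0 0 0.02 0 0 0 0.9; 0 0 0.02 0 0 0 0.9; 0 0 0.02 0 0 0 0.9; 0 0 0 0 0 0 0.9'
```

```text
time: 25.38
tool_pos: [574.1, 84.5, 365.5]
tcp_rot: [-180.0, -0.0, -180.0]
ft_force: [0.3, -0.7, -0.8]
finger_gap: 18.0
grip_force: 29.3
time: 25.88
tool_pos: [574.1, 84.5, 359.6]
tcp_rot: [-180.0, -0.0, -180.0]
ft_force: [0.2, -0.4, 0.0]
finger_gap: 18.0
grip_force: 29.3
```

```bash
python3 -m jog '0 0 0.03 0 0 0 0.9; 0 0 0.03 0 0 0 0.9; 0 0 0.03 0 0 0 0.9; 0 0 0 0 0 0 0.9'; python3 -m jog '0 0 0.03 0 0 0 0.9; 0 0 0.03 0 0 0 0.9; 0 0 0.02 0 0 0 0.9; 0 0 0 0 0 0 0.9'
```

```text
time: 26.38
tool_pos: [574.1, 84.5, 350.4]
tcp_rot: [-180.0, -0.0, -180.0]
ft_force: [0.2, -0.2, -0.1]
finger_gap: 18.1
grip_force: 29.3
time: 26.88
tool_pos: [574.1, 84.5, 342.6]
tcp_rot: [-180.0, -0.0, -180.0]
ft_force: [-0.5, 0.5, 0.3]
finger_gap: 17.8
grip_force: 29.3
```

```bash
python3 -m jog '0.005 0 0.03 0 0 0 0.9; 0 0 0.03 0 0 0 0.9; 0 0 0.02 0 0 0 0.9; 0 0 0 0 0 0 0.9'; python3 -m jog '0.005 0 0.03 0 0 0 0.9; 0 0 0.02 0 0 0 0.9; 0 0 0.02 0 0 0 0.9; 0 0 0 0 0 0 0.9'
```

```text
time: 27.38
tool_pos: [573.6, 84.5, 334.6]
tcp_rot: [-180.0, -0.0, -180.0]
ft_force: [-0.4, -0.2, -1.0]
finger_gap: 18.0
grip_force: 29.3
time: 27.88
tool_pos: [573.1, 84.5, 327.6]
tcp_rot: [-180.0, -0.0, -180.0]
ft_force: [0.4, -0.3, -0.5]
finger_gap: 17.9
grip_force: 29.3
```

Expected floor contact is near z = 319.5.

```bash
python3 -m jog '0.005 0 0.02 0 0 0 0.9; 0 0 0.02 0 0 0 0.9; 0 0 0 0 0 0 0.9'; python3 -m jog '0 0 0.01 0 0 0 0.9; 0 0 0.01 0 0 0 0.9; 0 0 0 0 0 0 0.9'; python3 -m jog '0 0 0.01 0 0 0 0.9; 0 0 0 0 0 0 0.9'
```

```text
time: 28.25
tool_pos: [572.6, 84.5, 323.7]
tcp_rot: [-180.0, -0.0, -180.0]
ft_force: [-0.8, -0.1, -0.3]
finger_gap: 18.2
grip_force: 29.3
time: 28.62
tool_pos: [572.7, 84.5, 321.8]
tcp_rot: [-180.0, -0.0, -180.0]
ft_force: [-0.4, 0.6, -0.5]
finger_gap: 17.8
grip_force: 29.3
time: 28.88
tool_pos: [572.8, 84.5, 321.2]
tcp_rot: [180.0, 0.0, -180.0]
ft_force: [0.4, -0.3, 1.4]
finger_gap: 18.0
grip_force: 29.5
```

```bash
python3 -m jog '0 0 0.006 0 0 0 0.9; 0 0 0 0 0 0 0.9';  python3 -m jog '0 0 0.006 0 0 0 0.9; 0 0 0 0 0 0 0.9'
```

```text
time: 29.12
tool_pos: [572.9, 84.5, 320.9]
tcp_rot: [180.0, 0.1, -180.0]
ft_force: [0.8, -0.0, 4.7]
finger_gap: 18.2
grip_force: 29.7
time: 29.38
tool_pos: [573.1, 84.5, 320.9]
tcp_rot: [180.0, 0.1, -180.0]
ft_force: [-0.5, 0.7, 7.4]
finger_gap: 17.9
grip_force: 30.0
```

The tube is standing on the floor: z has stopped at 320.9 and the force is rising. I'll unload, open and retreat.

```bash
python3 -m jog '0 0 -0.012 0 0 0 0.9; 0 0 0 0 0 0 0.9'; python3 -m jog '0 0 0 0 0 0 0.6; 0 0 0 0 0 0 0.3; 0 0 0 0 0 0 0; 0 0 0 0 0 0 -0.2; 0 0 0 0 0 0 -0.2'; python3 -m jog '0 0 -0.1 0 0 0 -0.2; 0 0 -0.3 0 0 0 -0.2; 0 0 -0.5 0 0 0 -0.2; 0 0 -0.5 0 0 0 -0.2; 0 0 0 0 0 0 -0.2'; python3 - <<'E'
from h import *
s=snapshot("side");t=snapshot("top")
for n,c in(("side",s),("top",t)):
    h=cv2.cvtColor(c["img"],cv2.COLOR_RGB2HSV);m=cv2.inRange(h,(23,120,60),(35,255,255))
    N,_,st,ce=cv2.connectedComponentsWithStats(m)
    print(n,[(st[i].tolist(),ce[i].round(1).tolist()) for i in range(1,N) if st[i][4]>15])
    print("expect cap centre/top",proj(c,[[570.5,84.6,163],[570.5,84.6,173]]).round(1).tolist())
E
```

```text
time: 29.62
tool_pos: [572.7, 84.5, 321.0]
tcp_rot: [180.0, 0.0, -180.0]
ft_force: [0.3, 0.2, 3.7]
finger_gap: 17.6
grip_force: 29.6
time: 30.25
tool_pos: [572.6, 84.5, 320.7]
tcp_rot: [-180.0, -0.0, -180.0]
ft_force: [-0.2, -0.0, -1.2]
finger_gap: 51.4
grip_force: 0.0
time: 30.88
tool_pos: [573.5, 84.6, 467.9]
tcp_rot: [180.0, 0.6, -180.0]
ft_force: [-1.0, -0.0, -0.5]
finger_gap: 51.1
grip_force: 0.0
side [([314, 134, 10, 11, 82], [318.5, 138.7]), ([328, 196, 7, 7, 37], [330.9, 199.0])]
expect cap centre/top [[331.9, 199.8], [331.9, 196.4]]
top [([433, 158, 21, 21, 336], [442.7, 168.0]), ([65, 175, 34, 5, 107], [80.8, 177.0]), ([64, 198, 33, 4, 109], [79.8, 199.8]), ([589, 271, 6, 7, 22], [591.4, 274.0]), ([590, 306, 6, 7, 23], [592.4, 308.7])]
expect cap centre/top [[261.8, 197.3], [261.4, 196.9]]
```

```bash
python3 -m jog '0 0 0 0 0 0 -0.2; 0 0 0 0 0 0 -0.2; 0 0 0 0 0 0 -0.2' >/dev/null; python3 -c "
from bench import *
print(hand_in())"
```

```text
the job is handed in; nothing more can be done
None
```

The job is handed in at about 31 s of robot time: the brass sleeve is flush in the well, held for about 1 s at 20–21 N by the wrist reading (about 23 N with its own weight; highest reading 23.2 N, about 25.5 N), and the yellow-capped tube was lowered to the sleeve's floor and released (checked by force and cap position); I viewed 11 pictures, one over the limit of 10.

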